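Free a strap link from its lugs by compressing its spring bar with a forked tool

TASK

The strap link is held between the two lugs of the clevis fixture by a spring bar. Take the forked tool out of its holder, straddle the bar with it, press the bar's collar gently sideways until the bar's tip has left its lug, and draw the link towards the tail end until the whole of it is out from between the lugs but still lies flat on the fixture's base plate. Never load the link with more than 14 N, do not touch it with the gripper, leave the things lying around alone, and stand the tool back in its holder, fully home.

Things in the scene. Friction and masses are not known exactly. Their poses are not given: they have to be found in the camera images.
- clevis: Fixed fixture, turned up to 0.4 rad: dark steel base plate 10 mm thick (x -100..50, y -50..50 mm), two steel lugs (x -16..20 mm, y 31..43 and -43..-31 mm, tops 50 mm above the table), a stop bar behind (x from 33 mm, 36 mm high). Origin on the table under the seated bar; z up. The -y lug is plain, the +y lug has the tip's hole. The link's way out is along -x, over the plate's front.
- lug_hole (a point): Centre of the mouth of the 11 x 11 mm through hole in the +y lug's inner face, 30 mm above the table, clevis (0, 31, 30) mm.
- strap_link: Loose aluminium frame, x -26..26 mm, 60 mm wide, flat tail to x = -79 mm; 0.25 kg, greased (friction 0.25). Origin at its underside below the bar, axes along the clevis' at the start, 10 mm above the table, 1 mm play to each lug. Side ears (y 21..30 and -30..-21 mm) 32 mm high; cross beams 12 mm high from x = -18 and +18 mm outward. Parts: spring bar and collar.
- bar_mid (a point): On the spring bar's axis, link (0,0,20) mm. Bar along y, 7 mm thick; its 8 mm tip stands 7 mm out of the +y ear, into the lug's hole. Pushed to -y it takes 4 N at first, 0.5 N more per mm, hard stop at 6.2 mm (7.1 N, then about 4 N per mm more). With the link pushed over to the -y lug, the tip is clear of the hole from 5 mm of travel, so only close to the stop. It springs back when let go.
- bar_gap (a point): On the bar's axis, link (0, 15.5, 20) mm: where to let the fork down, between collar and +y ear (at least 11 mm of room). The collar is a steel disc on the bar, 20 mm across, 4 mm thick, clamped where it differs from link to link: its +y face, where the fork pushes, lies anywhere from -2 to 10 mm (link y) with the bar relaxed; this must be found by touch.
- fork_tool: Forked tool, 0.12 kg, 107 mm long, prongs down in its holder. Origin midway between the prong tips, z up. Two prongs 5 mm (x) by 4 mm (y), 20 mm long, 11 mm gap between (21 mm over both, in x); blade 21 x 8 mm up to z = 32 mm; guard plate 34 x 28 mm, z 32..37 mm; handle above. A half turn makes no difference. On the bar, tips 24 mm above the table let the guard clear the lugs by 6 mm.
- handle (a point): Middle of the tool's dark wooden handle, 72 mm above the prong tips; handle 24 mm (x) by 16 mm (y), from 37 to 107 mm above the tips.
- holder: Fixed wooden block 70 x 60 x 45 mm with a slot 28 mm (x) by 16 mm (y), 38 mm deep, in the middle of its top, chamfered 3 mm. Origin on the table under its centre, z up. The tool hangs in it by its guard plate, tips 13 mm above the table, tool axes along the holder's (either way round).
- pliers: Bystander: orange-handled pliers, 54 x 170 x 13 mm, lying behind the fixture. Origin under its middle.
- ring: Bystander: plain steel flange ring, 68 mm across, 15 mm high, lying on the table. Origin under its middle.
- tape: Bystander: black roll of tape, 70 mm across, 19 mm high, lying on the table. Origin under its middle.

How it is judged:
On the way, in this order (a step that is already met when the one before it is completed fails the run):
1. the tool has been lifted out of the holder (height (world z) of fork_tool above 0.05 m), for 0.1 s.
2. the tool, let down over the bar in the lugs, presses on the link's bar (contact force between fork_tool and strap_link above 3 N and distance between fork_tool and bar_gap below 0.025 m and x of strap_link in the frame of clevis above -0.006 m), for 0.2 s.
3. the whole link is out from between the lugs, flat on the base plate (x of strap_link in the frame of clevis between -0.095 and -0.044 m and y of strap_link in the frame of clevis between -0.025 and 0.025 m and height (world z) of strap_link below 0.014 m and angle between strap_link's own z axis and vertical below 0.08 rad), for 0.2 s.
At the end, for the whole second after the job is handed in: The link lies flat (within 0.08 rad) on the base plate, its origin 44 to 95 mm in front (-x) of the clevis' origin and within 25 mm of its centre line, so all of it is out of the lugs; the tool stands upright (0.08 rad) in its holder, seated to within 3 mm and 6 mm of the centre; both are at rest (all of step 3 and horizontal distance between fork_tool and holder below 0.006 m and height (world z) of fork_tool below 0.016 m and angle between fork_tool's own z axis and vertical below 0.08 rad and linear speed of each of strap_link, fork_tool below 0.02 m/s); the robot touches nothing.
It fails at once if the tool loads the link or its bar with more than 14 N (contact force between fork_tool and strap_link above 14 N).
It fails at once if the gripper or the arm touches the link (contact force between any of the arm, the fingers and strap_link above 0.5 N).
It fails at once if the pliers, the flange ring or the tape is moved by more than 15 mm (distance of any of pliers, ring, tape from where it was at the start of the episode above 0.015 m).
It also fails if it takes over 72 s, if anything falls off the work surface, if the arm or the gripper's body presses on something with over 40 N, if the wrist force passes 120 N, or if a joint passes its speed limit or range.

ROBOT

A 7-joint arm with a two-finger parallel gripper is mounted at the origin on a cart in front of the work surface, level with it; the furniture and walls round the work are solid. World frame = base frame: x ahead of the robot, y to its left, z up, the work surface at z = 0. Lengths are in m, angles in rad, forces in N, time in s.
With the tool pointing down it reaches from about 0.4 to 0.875 m from the base axis. Payload 6.5 kg.
Tool frame: the origin (TCP) lies at the very end of the fingers, on their centre line; the grasp point (between the pads) lies 19 mm behind it; z points along the fingers, y is the direction in which the jaws open and shut (so a half turn about z gives the same grasp; the last joint's range is limited). The gripper opens to 88 mm and grips with 3 to 60 N. Pads are 18 mm wide; open, the fingers measure 123 mm over their backs; the gripper's body (75 mm by 187 mm) begins 45 mm behind the grasp point.
Start: joints at [1.258, 0.536, -0.004, 1.538, 0.003, 1.067, -0.071], TCP at [0.159, -0.63, 0.239] pointing down, gripper open.
Joint ranges: [-2.7, 2.7], [-0.37, 2.16], [-1.27, 1.26], [0.24, 2.4], [-1.31, 4.45], [0.19, 1.91], [-2.76, 2.76]. Speed limits (rad/s): [2.39, 2.39, 3.14, 3.14, 3.14, 3.14, 3.14].

INTERFACE

Orientations are given as a rotation vector (axis times angle).
In Python, from rig import arm gives the robot as it stands.
- The arm moves only by the tool move_arm, never from a script. Its argument "steps" is a list that holds one entry, the list of rows, each a list of 7 numbers: the closure, from 0 (fully open) to 1 (shut), then the shift along the tool's x, y, z in mm, then the turn, a rotation vector about the tool's x, y, z in rad. In form: [[[hand, tx, ty, tz, wx, wy, wz], ...]]. A call has 1 to 8 rows; each row shifts and turns the commanded pose from where the row before left it, along the tool's axes as they then stand; what a row does not reach is not made up. A row lasts 1/10 s, in which the tool goes at most 50 mm and 8.59 degrees, less where a joint would pass 70% of its speed; a pose out of reach is approached as far as the arm can. A call with a gripper value outside its range is refused whole. The fingers move at their own pace and stop on an object; "force" is the grip in N (left out, the last holds). Time passes only in rows, so rows that do not move let the fingers close. It gives the time, the measured TCP pose, the force and the opening at its end, in the units of the state.
- arm.get_obs(): the state, without advancing time (a new reading comes with each control period).
- arm.capture(name): name is "scene" or "top" or "wrist"; returns (picture, depth): 384x512x3 uint8, red, green, blue; 384x512 float32, m along the optical axis (not along the pixel's ray), 0 where there is no reading.
- arm.camera_params(name): a dict with "fx", "fy", "cx", "cy" (pixels), "camera_from_world" (4x4, takes a point from world to camera coordinates); the wrist camera has in their place "hand_eye" (4x4, takes a point from camera to tool coordinates, whose origin is the TCP and whose axes are the flange's). Camera axes: x right, y up, looking along -z (the intrinsics and any distortion apply to the point x, -y, -z); pixel columns grow to the right and rows downward; lengths in m; the calibration is good to about 2 mm. The wrist camera is an equidistant fisheye: a pixel r from the principal point sees the ray r / f radians off the axis. A picture is of the moment at which its call begins: read the wrist's pose just before it. camera_params takes no time and is no camera call.
- arm.job_done(): hands the job in, once; it reports no verdict.
The state is a dict: "clock": time; "joints": joint angles; "qvel": joint speeds; "joint_torque": joint torques, N m; "eef_pos": TCP position; "tool_rot": TCP orientation; "ft_force": force on the tool from outside, world axes, zero at the start; "wrist_torque": the same for the moment, N m; "gripper_width": finger opening in m.
Only numpy, scipy, OpenCV 4.12 (cv2) and the standard library are available. Lean on these libraries where they do the work, as an engineer would, in place of code of your own. Each camera call takes 0.05 s, during which the arm holds its last target. There are 200 camera calls.

## Working session

There is one attempt and no reset: what is moved stays moved. The work goes in short steps, Python scripts to look and compute and a tool call to move; the robot and the scene stay as the last step left them, time stands still between calls to the robot, and variables do not carry over. Pictures are saved under pics/ and viewed, about 8 in all and at most 12, crops included, and the job is handed in when it is done.

Besides the shell and the picture viewer there is one more tool, called after "Call:" as name([rows], argument=value, ...), one row to a line, values as JSON. move_arm: Moves the arm, as the interface text tells. Its arguments: {"type":"object","properties":{"steps":{"type":"array","items":{"type":"array","items":{"type":"array","items":{"type":"number"}}}},"force":{"type":"number"}},"required":["steps"]}

```bash
mkdir -p pics; ls
cat > h.py <<'E'
import numpy as np, cv2
from rig import arm
def snap(n,f):
    im,d=arm.capture(n); cv2.imwrite(f'pics/{f}.png',im[:,:,::-1]); np.save(f'pics/{f}.npy',d); return im,d
def world(n,d):
    p=arm.camera_params(n); T=np.linalg.inv(p['camera_from_world'])
    v,u=np.mgrid[:384,:512]
    P=np.stack([(u-p['cx'])/p['fx']*d,-(v-p['cy'])/p['fy']*d,-d,np.ones_like(d)],-1)
    return (P@T.T)[...,:3]
E
python3 - <<'E'
from h import *
print({k:(np.round(v,3) if v is not None else v) for k,v in arm.get_obs().items()})
for n in('top','scene'):
    im,d=snap(n,n+'0'); p=arm.camera_params(n); print({k:np.round(v,3) if not isinstance(v,str) else v for k,v in p.items()})
a=cv2.imread('pics/top0.png')
cv2.imwrite('pics/top0b.png',cv2.resize(a,(800,600)))
E
```

```text
pics
{'clock': np.float64(0.0), 'joints': array([ 1.258,  0.537, -0.004,  1.539,  0.003,  1.067, -0.071]), 'qvel': array([ 0.   , -0.002, -0.001, -0.   ,  0.002,  0.001, -0.   ]), 'joint_torque': array([-0.0000e+00, -5.7099e+01,  9.9100e-01, -2.5161e+01, -5.6000e-02,
        1.8000e-02,  0.0000e+00]), 'eef_pos': array([ 0.159, -0.63 ,  0.238]), 'tool_rot': array([-3.116e+00, -3.870e-01,  1.000e-03]), 'ft_force': array([-0.291, -0.248,  0.138]), 'wrist_torque': array([-0.004,  0.015,  0.03 ]), 'gripper_width': np.float64(0.088)}
{'fx': np.float64(493.281), 'fy': np.float64(493.281), 'cx': np.float64(254.821), 'cy': np.float64(198.868), 'camera_from_world': array([[ 0.067, -0.998,  0.007,  0.209],
       [ 0.974,  0.067,  0.215, -0.58 ],
       [-0.215, -0.008,  0.977, -0.978],
       [ 0.   ,  0.   ,  0.   ,  1.   ]])}
{'fx': np.float64(348.737), 'fy': np.float64(348.737), 'cx': np.float64(252.762), 'cy': np.float64(188.421), 'camera_from_world': array([[-0.597, -0.802,  0.007,  0.497],
       [ 0.593, -0.436,  0.677, -0.272],
       [-0.54 ,  0.408,  0.736, -0.733],
       [ 0.   ,  0.   ,  0.   ,  1.   ]])}
```

View pics/top0b.png

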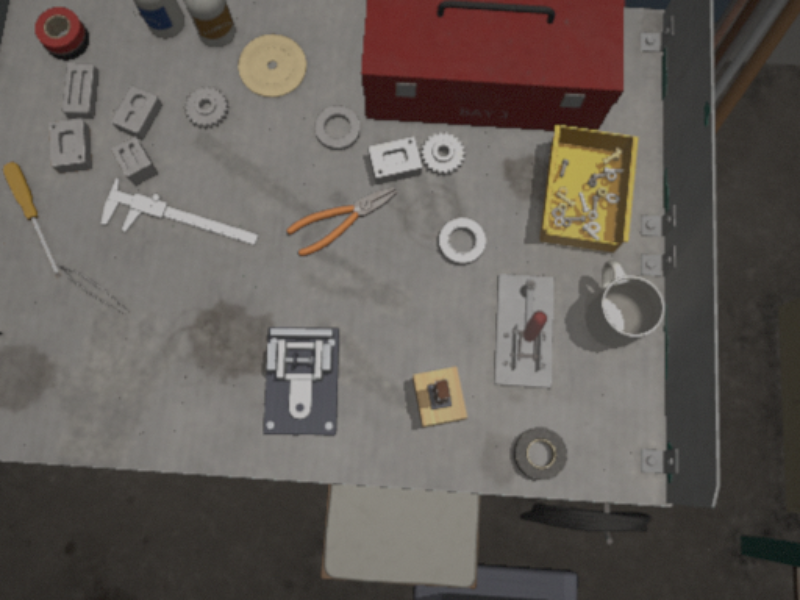

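View pics/scene0.png

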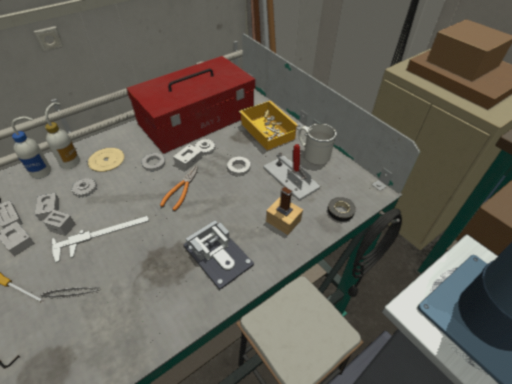

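Run:
```python
from h import *
d=np.load('pics/top0.npy'); W=world('top',d)
a=cv2.imread('pics/top0.png')
def px(u,v): return W[int(v),int(u)].round(4)
def rect(m,nm):
    P=(W[m][:,:2]*1000).astype(np.float32); r=cv2.minAreaRect(P); print(nm,m.sum(),np.round(r[0],1),np.round(r[1],1),round(r[2],2),'med',np.median(P,0),'z',np.median(W[m][:,2]).round(4))
v,u=np.mgrid[:384,:512]
def box(u0,v0,u1,v1): return (u>u0*.64)&(u<u1*.64)&(v>v0*.64)&(v<v1*.64)
z=W[...,2]
print('table z',np.median(z[box(340,300,400,400)]))
H=box(405,360,475,435)
for lo,hi in((.038,.049),(.046,.06),(.085,.13)): rect(H&(z>lo)&(z<hi),('holder',lo))
C=box(255,318,350,440)
print(np.histogram(z[C],bins=np.arange(0,.06,.004)))
rect(C&(z>.006)&(z<.06),'clevis all')
rect(C&(z>.0445)&(z<.056),'lugs')
rect(C&(z>.006)&(z<.014),'plate')
for n,b in(('tape',box(510,425,572,482)),):rect(b&(z>.01),n)
for n,(x0,y0,x1,y1) in {'c':(160,200,224,284),'h':(256,226,304,280)}.items():
    cv2.imwrite(f'pics/{n}0.png',cv2.resize(a[y0:y1,x0:x1],None,fx=7,fy=7,interpolation=cv2.INTER_CUBIC))
c=cv2.imread('pics/c0.png');h=cv2.imread('pics/h0.png');h=cv2.copyMakeBorder(h,0,c.shape[0]-h.shape[0],0,0,cv2.BORDER_CONSTANT)
cv2.imwrite('pics/ch.png',np.hstack([c,h]))
```

```text
table z 0.0001512520834182629
('holder', 0.038) 752 [456.4 186.1] [70.4 60.3] 14.84 med [452.9049  186.65979] z 0.045
('holder', 0.046) 297 [456.2 186.1] [69.8 59.5] 14.66 med [450.31665 191.92386] z 0.0474
('holder', 0.085) 125 [456.6 186.8] [24.4 16.7] 15.21 med [455.399  187.8526] z 0.1193
(array([ 711,  313, 1229,  388,  274,  184,   56,   47,  157,  165,  157,
         67,  133,   32]), array([0.   , 0.004, 0.008, 0.012, 0.016, 0.02 , 0.024, 0.028, 0.032,
       0.036, 0.04 , 0.044, 0.048, 0.052, 0.056]))
clevis all 3126 [473.4 381.5] [158.5 107.3] 3.18 med [467.4652 376.8249] z 0.0125
lugs 220 [494.5 379. ] [47.3 86.4] 1.67 med [495.4729  402.63004] z 0.0496
plate 1733 [473.4 381.5] [158.5 107.3] 3.18 med [444.81754 373.7938 ] z 0.0101
tape 690 [384.3 125.7] [ 69.  234.9] 4.72 med [389.59314  44.17891] z 0.019
```

View pics/ch.png

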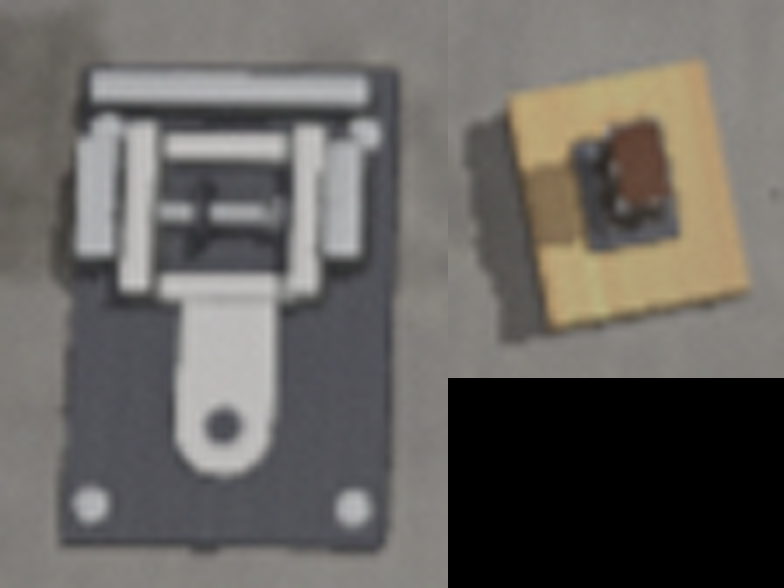

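```bash
cat >> h.py <<'E'
from scipy.optimize import minimize
B=[(-100,50,-50,50,10),(-16,20,31,43,50),(-16,20,-43,-31,50),(33,40,-39,39,36)]
L=[(-26,26,21,30,42),(-26,26,-30,-21,42),(-26,-18,-21,21,22),(18,26,-21,21,22),(-60,-26,-15,15,None)]
def fitclevis(P,x0):
    """P Nx3 mm world; returns pose, cost"""
    def h(q):
        c,s=np.cos(q[2]),np.sin(q[2]); X=(P[:,0]-q[0])*c+(P[:,1]-q[1])*s; Y=-(P[:,0]-q[0])*s+(P[:,1]-q[1])*c
        z=np.zeros(len(P)); ok=np.ones(len(P),bool)
        for a,b,e,f,t in B+L:
            m=(X>a)&(X<b)&(Y>e)&(Y<f)
            if t is None: ok[m]=False
            else: z[m]=np.maximum(z[m],t)
        ok&=~((abs(Y)<21)&(abs(X)<18)); ok&=~((X>40)&(abs(Y)<50)&(X<50))
        return z,ok
    def cost(q):
        z,ok=h(q); return np.minimum(abs(P[:,2]-z),8)[ok].mean()
    best=None
    for dx in range(-9,10,3):
        for dy in range(-9,10,3):
            for a in np.arange(-.1,.15,.03):
                q=[x0[0]+dx,x0[1]+dy,a]; c=cost(q)
                if best is None or c<best[0]: best=(c,q)
    q=best[1]
    for st in(2,1,.5,.25):
        for _ in range(4):
            C=[(cost([q[0]+i*st,q[1]+j*st,q[2]+k*st*.01]),[q[0]+i*st,q[1]+j*st,q[2]+k*st*.01]) for i in(-1,0,1) for j in(-1,0,1) for k in(-1,0,1)]
            q=min(C)[1]
    return np.array(q),cost(q)
E
python3 - <<'E'
from h import *
d=np.load('pics/top0.npy'); W=world('top',d)*1000
P=W[196:290,152:232].reshape(-1,3); P=P[np.abs(P[:,2])<70]
print(fitclevis(P,(492,380)))
p=arm.camera_params('top'); T=np.linalg.inv(p['camera_from_world'])
def pt(x,y,z):
    u=(x+.5)/7-.5+160; v=(y+.5)/7-.5+200
    r=T[:3,:3]@np.array([(u-p['cx'])/p['fx'],-(v-p['cy'])/p['fy'],-1]); o=T[:3,3]; return (1000*(o+r*(z/1000-o[2])/r[2])).round(1)
for n,q in dict(plBL=(60,543,10),plBR=(380,545,10),plTR=(398,70,10),plTL=(88,68,10),barL=(162,212,30),barR=(265,212,30),lugLo=(78,137,50),lugRo=(362,140,50),lugLi=(116,137,50),lugRi=(326,140,50),earLtop=(140,125,42),earRtop=(308,127,42),collar=(203,212,30),hole=(222,425,14),scrL=(91,505,10),scrR=(352,507,10)).items(): print(n,pt(*q))
print({k:np.round(v,4) for k,v in arm.camera_params('wrist').items()})
E
```

```text
(array([4.9425e+02, 3.7950e+02, 5.5000e-02]), np.float64(1.8850407558355136))
plBL [391.5 422.4  10. ]
plBR [397.6 324.7  10. ]
plTR [545.6 331.7  10. ]
plTL [539.5 429.2  10. ]
barL [492.6 398.4  30. ]
barR [494.7 366.9  30. ]
lugLo [510.7 422.9  50. ]
lugRo [515.7 337.3  50. ]
lugLi [511.5 411.5  50. ]
lugRi [514.9 348.2  50. ]
earLtop [517.  405.9  42. ]
earRtop [519.9 354.8  42. ]
collar [493.4 385.9  30. ]
hole [430.4 375.9  14. ]
scrL [403.6 414.1  10. ]
scrR [408.5 334.3  10. ]
{'fx': np.float64(297.3186), 'fy': np.float64(297.3186), 'cx': np.float64(254.6259), 'cy': np.float64(190.278), 'hand_eye': array([[ 6.000e-04,  9.522e-01,  3.054e-01,  7.920e-02],
       [ 1.000e+00, -7.000e-04,  1.000e-04,  5.000e-04],
       [ 3.000e-04,  3.054e-01, -9.522e-01, -1.465e-01],
       [ 0.000e+00,  0.000e+00,  0.000e+00,  1.000e+00]])}
```

```bash
cat >> h.py <<'E'
from scipy.spatial.transform import Rotation as R
def to(p,yaw):
    """shift mm (tool axes) and turn to reach TCP p (mm), jaw y axis along yaw's y (either way)"""
    o=arm.get_obs(); Rc=R.from_rotvec(o['tool_rot']); 
    out=[]
    for s in(0,np.pi):
        Rt=R.from_euler('z',yaw+s)*R.from_euler('x',np.pi)
        out.append((Rc.inv()*Rt).as_rotvec())
    w=min(out,key=np.linalg.norm); e=o['eef_pos']*1000
    print('t',round(float(o['clock']),2),'at',e.round(1),'rot',o['tool_rot'].round(3),'F',o['ft_force'].round(2),'M',o['wrist_torque'].round(3),'gw',round(float(o['gripper_width']),4))
    print('shift',Rc.inv().apply(np.array(p)-e).round(1),'turn',w.round(3),'axes x',Rc.as_matrix()[:,0].round(3),'y',Rc.as_matrix()[:,1].round(3), 'j7',o['joints'].round(2))
E
python3 - <<'E'
from h import *
to((456.4,186.3,200),.26); to((430,-430,239),.26)
E
```

```text
t 0.1 at [ 158.7 -629.8  237.9] rot [-3.116 -0.387  0.   ] F [ 0.01 -0.21  0.73] M [-0.007 -0.031  0.037] gw 0.0879
shift [ 488.2 -718.5   39. ] turn [-0.002  0.    -0.013] axes x [ 0.97   0.244 -0.   ] y [ 0.244 -0.97  -0.002] j7 [ 1.26  0.54 -0.    1.54  0.    1.07 -0.07]
t 0.1 at [ 158.7 -629.8  237.9] rot [-3.116 -0.387  0.   ] F [ 0.01 -0.21  0.73] M [-0.007 -0.031  0.037] gw 0.0879
shift [ 311.9 -127.4   -0.9] turn [-0.002  0.    -0.013] axes x [ 0.97   0.244 -0.   ] y [ 0.244 -0.97  -0.002] j7 [ 1.26  0.54 -0.    1.54  0.    1.07 -0.07]
```

Call:
move_arm([
  [[0,40,-16,0,0,0,0],[0,40,-16,0,0,0,0],[0,40,-16,0,0,0,0],[0,40,-16,0,0,0,0],[0,40,-16,0,0,0,0],[0,40,-16,0,0,0,0],[0,40,-16,0,0,0,0],[0,32,-15,0,0,0,0]],
])

```text
clock: 0.9
eef_pos: [0.4324, -0.4287, 0.2384]
tool_rot: [-3.117, -0.389, -0.0]
ft_force: [0.2, -0.7, -0.1]
gripper_width: 0.0881
```

Call:
move_arm([
  [[0,12,-43,0,0,0,0],[0,12,-43,0,0,0,0],[0,12,-43,0,0,0,0],[0,12,-43,0,0,0,0],[0,12,-43,0,0,0,0],[0,12,-43,0,0,0,0],[0,12,-43,0,0,0,0],[0,12,-43,0,0,0,0]],
])

```text
clock: 1.7
eef_pos: [0.4388, -0.0722, 0.2386]
tool_rot: [3.118, 0.386, -0.0]
ft_force: [1.1, -0.0, 0.9]
gripper_width: 0.0881
```

Run:
```python
from h import *
to((456.4,186.3,200),.26)
```

```text
t 1.7 at [438.8 -72.2 238.6] rot [ 3.118  0.386 -0.   ] F [ 1.07 -0.04  0.92] M [-0.02  -0.008  0.046] gw 0.0881
shift [  80.2 -246.4   38.6] turn [ 0.     0.    -0.013] axes x [ 0.97   0.244 -0.   ] y [ 0.244 -0.97   0.   ] j7 [ 0.3   0.2  -0.27  2.04  0.07  0.91 -1.33]
```

Call:
move_arm([
  [[0,13,-41,0,0,0,-0.013],[0,14,-41,0,0,0,0],[0,14,-41,0,0,0,0],[0,13,-41,0,0,0,0],[0,13,-41,0,0,0,0],[0,13,-41,20,0,0,0],[0,0,0,18,0,0,0],[0,0,0,0,0,0,0]],
])

```text
clock: 2.5
eef_pos: [0.4521, 0.1847, 0.1985]
tool_rot: [3.114, 0.411, -0.008]
ft_force: [0.0, -0.5, -0.6]
gripper_width: 0.0881
```

```bash
cat >> h.py <<'E'
def wproj(P,o):
    """world mm -> wrist pixel"""
    p=arm.camera_params('wrist'); Rc=R.from_rotvec(o['tool_rot'])
    t=Rc.inv().apply(np.atleast_2d(P)/1000-o['eef_pos']); H=np.linalg.inv(p['hand_eye']); c=t@H[:3,:3].T+H[:3,3]
    v=np.c_[c[:,0],-c[:,1],-c[:,2]]; rr=np.hypot(v[:,0],v[:,1]); th=np.arctan2(rr,v[:,2])
    return np.c_[p['cx']+p['fx']*th*v[:,0]/rr,p['cy']+p['fy']*th*v[:,1]/rr]
def loc(P,o,yaw):
    c,s=np.cos(yaw),np.sin(yaw); P=np.atleast_2d(P).astype(float); return np.c_[o[0]+c*P[:,0]-s*P[:,1],o[1]+s*P[:,0]+c*P[:,1],P[:,2]]
E
python3 - <<'E'
from h import *
to((456.4,186.3,66),.26)
o=arm.get_obs(); im,d=snap('wrist','w1')
b=im[:,:,::-1].copy()
for P,q,c in(([(x,y,45) for x,y in((-35,-30),(35,-30),(35,30),(-35,30))],(456.4,186.3,.26),(0,0,255)),([(x,y,120) for x,y in((-12,-8),(12,-8),(12,8),(-12,8))],(456.4,186.3,.26),(0,255,0))):
    u=wproj(loc(P,q,q[2]),o); print(u.round()); cv2.polylines(b,[np.round(u*8).astype(int)],True,c,1,shift=3)
cv2.imwrite('pics/w1b.png',cv2.resize(b,(800,600)))
E
```

```text
t 2.5 at [452.1 184.7 198.5] rot [ 3.114  0.411 -0.008] F [ 0.04 -0.49 -0.63] M [-0.072  0.003  0.038] gw 0.0881
shift [  5.3  -0.4 132.5] turn [0.    0.005 0.002] axes x [ 0.966  0.259 -0.005] y [ 0.259 -0.966  0.   ] j7 [-0.13  0.35 -0.42  1.97  0.18  0.86 -1.96]
[[282. 202.]
 [283. 137.]
 [224. 136.]
 [226. 201.]]
[[263. 207.]
 [264. 178.]
 [243. 178.]
 [244. 207.]]
```

View pics/w1b.png

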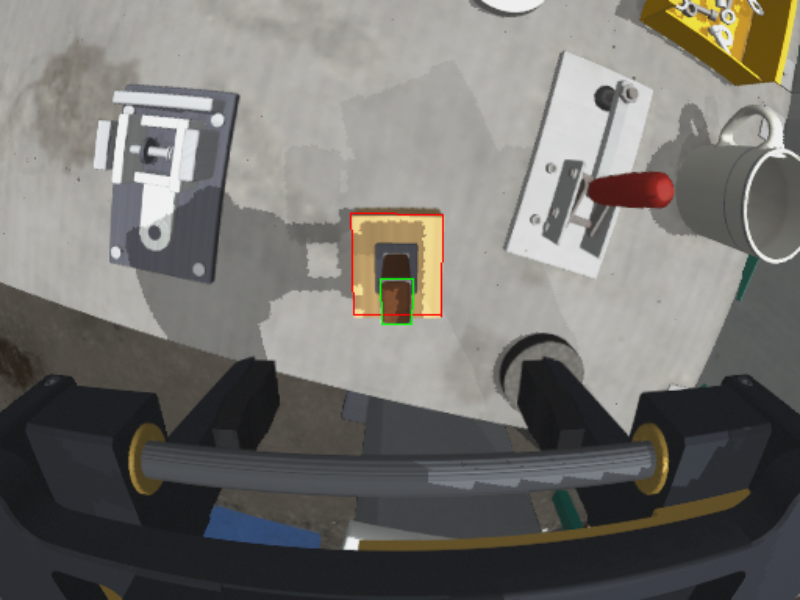

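Call:
move_arm([
  [[0,5,0,25,0,0.005,0],[0,0,0,35,0,0,0],[0,0,0,35,0,0,0],[0,0,0,25,0,0,0],[0,0,0,12,0,0,0],[0,0,0,0,0,0,0],[0,0,0,0,0,0,0]],
])

```text
clock: 3.25
eef_pos: [0.4604, 0.1857, 0.0699]
tool_rot: [-3.114, -0.405, -0.01]
ft_force: [0.1, 0.2, 0.2]
gripper_width: 0.0881
```

Run:
```python
from h import *
to((456.4,186.3,66),.26)
```

```text
t 3.25 at [460.4 185.7  69.9] rot [-3.114 -0.405 -0.01 ] F [0.06 0.22 0.16] M [-0.029  0.02  -0.024] gw 0.0881
shift [-3.7 -1.6  3.9] turn [ 0.    -0.007 -0.001] axes x [0.967 0.256 0.007] y [ 0.256 -0.967  0.   ] j7 [-0.21  0.57 -0.33  2.04  0.33  0.58 -2.08]
```

Call:
move_arm([
  [[0,-3,-1,-50,0,-0.006,0],[0,0,0,-20,0,0,0.14],[0,0,0,0,0,0,0.14],[0,0,0,0,0,0,0.14],[0,0,0,0,0,0,0.14],[0,0,0,0,0,0,0.14],[0,0,0,0,0,0,0.14],[0,0,0,0,0,0,0]],
])

```text
clock: 4.05
eef_pos: [0.4568, 0.1863, 0.1403]
tool_rot: [-3.009, 0.9, -0.002]
ft_force: [0.3, 0.5, 0.1]
gripper_width: 0.0877
```

Run:
```python
from h import *
to((456.4,186.3,66),.26)
```

```text
t 4.05 at [456.8 186.3 140.3] rot [-3.009e+00  9.000e-01 -2.000e-03] F [0.29 0.51 0.1 ] M [ 0.053 -0.001 -0.022] gw 0.0877
shift [-0.4  0.4 74.3] turn [-0.001 -0.002 -0.841] axes x [ 0.836 -0.549  0.001] y [-0.549 -0.836 -0.002] j7 [-0.33  0.42 -0.18  2.02  0.12  0.71 -2.74]
```

Call:
move_arm([
  [[0,0,0,0,0,0,-0.142],[0,0,0,0,0,0,-0.142],[0,0,0,0,0,0,-0.142],[0,0,0,0,0,0,-0.142],[0,0,0,0,0,0,-0.142],[0,0,0,0,0,0,-0.142],[0,0,0,0,0,0,-0.142],[0,0,0,0,0,0,-0.142]],
])

```text
clock: 4.85
eef_pos: [0.4567, 0.186, 0.1398]
tool_rot: [3.017, 0.877, 0.002]
ft_force: [-0.4, -0.1, -0.5]
gripper_width: 0.0882
```

Call:
move_arm([
  [[0,0,0,0,0,0,-0.142],[0,0,0,0,0,0,-0.142],[0,0,0,0,0,0,-0.142],[0,0,0,0,0,0,-0.142],[0,0,0,0,0,0,-0.142],[0,0,0,0,0,0,-0.142],[0,0,0,0,0,0,-0.142],[0,0,0,0,0,0,-0.142]],
])

```text
clock: 5.65
eef_pos: [0.4568, 0.1858, 0.1398]
tool_rot: [2.071, 2.361, 0.001]
ft_force: [-0.5, -0.0, 0.6]
gripper_width: 0.0882
```

Call:
move_arm([
  [[0,0,0,0,0,0,-0.142],[0,0,0,0,0,0,-0.142],[0,0,0,0,0,0,-0.142],[0,0,0,0,0,0,-0.142],[0,0,0,0,0,0,-0.142],[0,0,0,0,0,0,-0.142],[0,0,0,0,0,0,-0.142],[0,0,0,0,0,0,-0.142]],
])

```text
clock: 6.45
eef_pos: [0.4569, 0.1856, 0.1398]
tool_rot: [0.477, 3.104, -0.001]
ft_force: [0.3, 0.1, -0.8]
gripper_width: 0.0878
```

Run:
```python
from h import *
to((456.4,186.3,66),.26)
```

```text
t 6.45 at [456.9 185.6 139.8] rot [ 4.770e-01  3.104e+00 -1.000e-03] F [ 0.29  0.13 -0.77] M [-0.045 -0.146 -0.011] gw 0.0878
shift [ 0.8  0.5 73.8] turn [-0.001  0.001 -0.565] axes x [-0.954  0.3   -0.002] y [ 0.3    0.954 -0.   ] j7 [ 0.28  0.63 -0.99  1.99  0.68  0.9   0.19]
```

Call:
move_arm([
  [[0,0,0,0,0,0,-0.142],[0,0,0,0,0,0,-0.142],[0,0,0,0,0,0,-0.142],[0,0,0,0,0,0,-0.139],[0,1,0.5,30,0,0,0],[0,0,0,30,0,0,0],[0,0,0,14,0,0,0],[0,0,0,0,0,0,0]],
])

```text
clock: 7.25
eef_pos: [0.4545, 0.1855, 0.064]
tool_rot: [0.396, -3.114, 0.002]
ft_force: [0.3, 0.6, 0.1]
gripper_width: 0.088
```

Run:
```python
from h import *
to((456.4,186.3,66),.26)
```

```text
t 7.25 at [454.5 185.5  64. ] rot [ 3.960e-01 -3.114e+00  2.000e-03] F [0.32 0.57 0.07] M [ 0.063 -0.169 -0.004] gw 0.088
shift [-2.   0.3 -2. ] turn [-0.001 -0.002 -0.007] axes x [-0.968 -0.25   0.002] y [-0.25   0.968 -0.001] j7 [ 0.26  0.8  -0.98  2.02  0.92  0.85  0.57]
```

Call:
move_arm([
  [[0,-1.5,0,-2,0,0,-0.007],[0,0,0,0,0,0,0],[1,0,0,0,0,0,0],[1,0,0,0,0,0,0],[1,0,0,0,0,0,0],[1,0,0,0,0,0,0],[1,0,0,0,0,0,0],[1,0,0,0,0,0,0]],
], force=45)

```text
clock: 8.05
eef_pos: [0.4562, 0.1865, 0.0666]
tool_rot: [0.404, -3.114, 0.0]
ft_force: [0.5, -0.6, -0.8]
gripper_width: 0.0422
```

Run:
```python
from h import *
to((456.4,186.3,66),.26)
```

```text
t 8.05 at [456.2 186.5  66.6] rot [ 0.404 -3.114  0.   ] F [ 0.48 -0.56 -0.81] M [ 0.108 -0.182  0.012] gw 0.0422
shift [-0.1 -0.2  0.6] turn [-0.    -0.001 -0.002] axes x [-0.967 -0.255  0.001] y [-0.255  0.967 -0.   ] j7 [ 0.27  0.8  -0.99  2.02  0.92  0.85  0.58]
```

Call:
move_arm([
  [[1,0,0,0,0,0,0],[1,0,0,0,0,0,0],[1,0,0,0,0,0,0],[1,0,0,0,0,0,0],[1,0,0,0,0,0,0],[1,0,0,0,0,0,0]],
])

```text
clock: 8.65
eef_pos: [0.4562, 0.1866, 0.0666]
tool_rot: [0.404, -3.114, -0.0]
ft_force: [-0.1, 0.4, -0.3]
gripper_width: 0.0156
```

Run:
```python
from h import *
to((456.4,186.3,66),.26)
```

```text
t 8.65 at [456.2 186.6  66.6] rot [ 0.404 -3.114 -0.   ] F [-0.05  0.37 -0.28] M [ 0.177 -0.145 -0.005] gw 0.0156
shift [-0.1 -0.3  0.6] turn [ 0.    -0.001 -0.002] axes x [-0.967 -0.255  0.001] y [-0.255  0.967  0.   ] j7 [ 0.27  0.8  -0.99  2.02  0.92  0.85  0.58]
```

Call:
move_arm([
  [[1,0,0,-10,0,0,0],[1,0,0,-25,0,0,0],[1,0,0,-30,0,0,0],[1,0,0,-20,0,0,0],[1,0,0,0,0,0,0]],
])

```text
clock: 9.15
eef_pos: [0.4577, 0.1874, 0.1542]
tool_rot: [-0.404, 3.112, 0.001]
ft_force: [-0.7, -0.2, -0.4]
gripper_width: 0.0159
```

Run:
```python
from h import *
to((493.2,394.5,150),.054)
```

```text
t 9.15 at [457.7 187.4 154.2] rot [-4.040e-01  3.112e+00  1.000e-03] F [-0.71 -0.21 -0.35] M [ 0.073 -0.177  0.013] gw 0.0159
shift [-87.2 191.1   4.6] turn [0.001 0.003 0.204] axes x [-0.967 -0.255 -0.003] y [-0.255  0.967  0.   ] j7 [ 0.36  0.68 -1.13  1.97  0.75  0.98  0.7 ]
```

Call:
move_arm([
  [[1,-14,32,0,0,0,0],[1,-14,32,0,0,0,0],[1,-14,32,0,0,0,0],[1,0,0,0,0,0,0]],
])

```text
clock: 9.55
eef_pos: [0.4713, 0.2951, 0.1516]
tool_rot: [0.412, -3.114, -0.006]
ft_force: [-0.6, -0.7, -1.2]
gripper_width: 0.0157
```

Run:
```python
from h import *
to((493.2,394.5,150),.054)
```

```text
t 9.55 at [471.3 295.1 151.6] rot [ 0.412 -3.114 -0.006] F [-0.62 -0.68 -1.19] M [ 0.124 -0.12  -0.005] gw 0.0157
shift [-47.   90.2   1.9] turn [ 0.004 -0.001  0.209] axes x [-0.966 -0.26   0.   ] y [-0.26   0.966  0.004] j7 [ 0.11  0.76 -1.07  1.82  0.77  1.05  0.57]
```

Call:
move_arm([
  [[1,-16,30,0,0,0,0],[1,-16,30,0,0,0,0],[1,-15,30,0,0,0,0],[1,0,0,0,0,0,0.07],[1,0,0,0,0,0,0.07],[1,0,0,0,0,0,0.069],[1,0,0,0,0,0,0]],
])

```text
clock: 10.25
eef_pos: [0.4947, 0.388, 0.1505]
tool_rot: [0.076, -3.139, 0.003]
ft_force: [0.5, 0.2, -1.3]
gripper_width: 0.0155
```

Run:
```python
from h import *
to((493.2,394.5,150),.054)
```

```text
t 10.25 at [494.7 388.  150.5] rot [ 7.600e-02 -3.139e+00  3.000e-03] F [ 0.46  0.18 -1.27] M [ 0.07  -0.13   0.003] gw 0.0155
shift [1.2 6.5 0.5] turn [-0.002 -0.002 -0.005] axes x [-0.999 -0.049  0.002] y [-0.049  0.999 -0.002] j7 [-0.1   0.83 -0.98  1.62  0.75  1.11  0.33]
```

Call:
move_arm([
  [[1,1,6.5,10,-0.002,-0.002,-0.005],[1,0,0,20,0,0,0],[1,0,0,5,0,0,0],[1,0,0,0,0,0,0],[1,0,0,0,0,0,0]],
])

```text
clock: 10.75
eef_pos: [0.4935, 0.3956, 0.1162]
tool_rot: [-0.086, 3.14, 0.003]
ft_force: [0.9, 0.3, -1.4]
gripper_width: 0.016
```

Run:
```python
from h import *
to((493.2,394.5,78),.054)
o=arm.get_obs(); im,d=snap('wrist','w2'); snap('top','top2')
q=(494,379,.054); b=im[:,:,::-1].copy()
S=4; y0,y1,x0,x1=90,230,165,350
b=cv2.resize(b[y0:y1,x0:x1],None,fx=S,fy=S,interpolation=cv2.INTER_CUBIC)
def draw(P,c,q=q):
    u=(wproj(loc(P,q,q[2]),o)-[x0,y0]+.5)*S-.5; cv2.polylines(b,[np.round(u*8).astype(int)],True,c,1,shift=3)
for a,e,f,g,t in B[1:3]+L[:2]: draw([(a,f,t),(e,f,t),(e,g,t),(a,g,t)],(0,0,255))
draw([(-3.5,-21,30),(-3.5,21,30),(3.5,21,30),(3.5,-21,30)],(0,255,0))
e=o['eef_pos']*1000; t=e[2]-53.6
for s in(-1,1): draw([(s*5.5,-2,t),(s*10.5,-2,t),(s*10.5,2,t),(s*5.5,2,t)],(255,0,255),(e[0],e[1],.054))
cv2.imwrite('pics/w2b.png',b); print(b.shape)
```

```text
t 10.75 at [493.5 395.6 116.2] rot [-8.60e-02  3.14e+00  3.00e-03] F [ 0.94  0.28 -1.4 ] M [ 0.102 -0.157 -0.042] gw 0.016
shift [ 0.4 -1.1 38.2] turn [0.002 0.    0.   ] axes x [-0.999 -0.054 -0.   ] y [-0.054  0.999  0.002] j7 [-0.13  0.87 -0.95  1.64  0.79  1.06  0.3 ]
(560, 740, 3)
```

View pics/w2b.png

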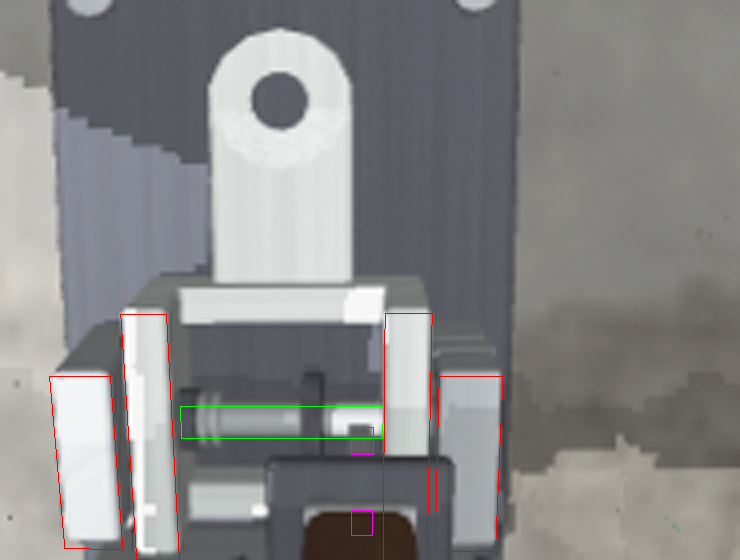

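Call:
move_arm([
  [[1,0.5,-1,10,0.002,0,0],[1,0,0,10,0,0,0],[1,0,0,4,0,0,0],[1,0,0,0,0,0,0],[1,0,0,0,0,0,0]],
])

```text
clock: 11.35
eef_pos: [0.4931, 0.3947, 0.0924]
tool_rot: [-0.085, 3.14, -0.0]
ft_force: [-0.2, 0.1, -0.6]
gripper_width: 0.0156
```

Run:
```python
from h import *
to((493.2,394.5,78),.054)
```

```text
t 11.35 at [493.1 394.7  92.4] rot [-0.085  3.14  -0.   ] F [-0.21  0.12 -0.63] M [ 0.025 -0.14  -0.055] gw 0.0156
shift [-0.1 -0.2 14.4] turn [-0.     0.001  0.   ] axes x [-0.999 -0.054 -0.001] y [-0.054  0.999 -0.   ] j7 [-0.14  0.9  -0.93  1.65  0.82  1.03  0.28]
```

Perfectly placed. Lower slowly.

Call:
move_arm([
  [[1,0,0,2,0,0,0],[1,0,0,2,0,0,0],[1,0,0,2,0,0,0],[1,0,0,1.5,0,0,0],[1,0,0,0,0,0,0]],
])

```text
clock: 11.85
eef_pos: [0.4931, 0.3944, 0.0847]
tool_rot: [-0.085, 3.14, -0.001]
ft_force: [0.3, -0.3, -1.4]
gripper_width: 0.0156
```

Call:
move_arm([
  [[1,0,0,2,0,0,0],[1,0,0,2,0,0,0],[1,0,0,2,0,0,0],[1,0,0,1,0,0,0],[1,0,0,0,0,0,0]],
])

```text
clock: 12.35
eef_pos: [0.4931, 0.3945, 0.0778]
tool_rot: [-0.085, 3.14, -0.001]
ft_force: [-0.3, 0.3, -0.8]
gripper_width: 0.0157
```

Run:
```python
from h import *
to((493.2,394.5,78),.054)
```

```text
t 12.35 at [493.1 394.5  77.8] rot [-8.50e-02  3.14e+00 -1.00e-03] F [-0.31  0.29 -0.81] M [ 0.107 -0.109  0.013] gw 0.0157
shift [-0.1  0.  -0.2] turn [-0.     0.001  0.   ] axes x [-0.999 -0.054 -0.001] y [-0.054  0.999 -0.   ] j7 [-0.15  0.92 -0.92  1.65  0.84  1.01  0.27]
```

Call:
move_arm([
  [[1,0,-1,0,0,0,0],[1,0,-1,0,0,0,0],[1,0,-0.5,0,0,0,0],[1,0,0,0,0,0,0]],
])

```text
clock: 12.75
eef_pos: [0.4934, 0.392, 0.0781]
tool_rot: [-0.085, 3.139, -0.0]
ft_force: [-0.1, -0.7, -0.6]
gripper_width: 0.0158
```

Call:
move_arm([
  [[1,0,-0.5,0,0,0,0],[1,0,-0.5,0,0,0,0],[1,0,0,0,0,0,0]],
])

```text
clock: 13.05
eef_pos: [0.4934, 0.391, 0.078]
tool_rot: [-0.085, 3.139, -0.0]
ft_force: [0.1, 0.1, -1.6]
gripper_width: 0.0158
```

Call:
move_arm([
  [[1,0,-0.5,0,0,0,0],[1,0,-0.5,0,0,0,0],[1,0,0,0,0,0,0]],
])

```text
clock: 13.35
eef_pos: [0.4934, 0.3901, 0.078]
tool_rot: [-0.085, 3.139, -0.0]
ft_force: [0.3, 1.1, -0.8]
gripper_width: 0.0156
```

Call:
move_arm([
  [[1,0,-0.5,0,0,0,0],[1,0,-0.5,0,0,0,0],[1,0,0,0,0,0,0]],
])

```text
clock: 13.65
eef_pos: [0.4935, 0.3893, 0.0781]
tool_rot: [-0.085, 3.139, 0.0]
ft_force: [0.6, 1.0, -0.6]
gripper_width: 0.016
```

Call:
move_arm([
  [[1,0,-0.5,0,0,0,0],[1,0,-0.5,0,0,0,0],[1,0,0,0,0,0,0]],
])

```text
clock: 13.95
eef_pos: [0.4933, 0.389, 0.0782]
tool_rot: [-0.086, 3.139, 0.002]
ft_force: [-0.9, 4.4, -2.2]
gripper_width: 0.0159
```

Call:
move_arm([
  [[1,0,-0.5,0,0,0,0],[1,0,-0.5,0,0,0,0],[1,0,0,0,0,0,0]],
])

```text
clock: 14.25
eef_pos: [0.4934, 0.3876, 0.0782]
tool_rot: [-0.086, 3.139, 0.001]
ft_force: [-0.3, 4.8, -1.8]
gripper_width: 0.0157
```

Call:
move_arm([
  [[1,0,-0.5,0,0,0,0],[1,0,-0.5,0,0,0,0],[1,0,0,0,0,0,0]],
])

```text
clock: 14.55
eef_pos: [0.4935, 0.3865, 0.0782]
tool_rot: [-0.086, 3.14, 0.001]
ft_force: [-0.6, 5.2, -2.3]
gripper_width: 0.0158
```

Call:
move_arm([
  [[1,0,-0.5,0,0,0,0],[1,0,-0.5,0,0,0,0],[1,0,0,0,0,0,0]],
])

```text
clock: 14.85
eef_pos: [0.4935, 0.3857, 0.0782]
tool_rot: [-0.086, 3.139, 0.002]
ft_force: [-0.6, 5.7, -2.4]
gripper_width: 0.0158
```

Run:
```python
from h import *
to((493.2,384,78),.054)
```

```text
t 14.85 at [493.5 385.7  78.2] rot [-8.600e-02  3.139e+00  2.000e-03] F [-0.63  5.7  -2.39] M [ 1.472  0.076 -0.019] gw 0.0158
shift [ 0.4 -1.6  0.2] turn [0.001 0.001 0.   ] axes x [-0.999 -0.054 -0.001] y [-0.054  0.999  0.001] j7 [-0.13  0.91 -0.92  1.67  0.84  1.    0.28]
```

Call:
move_arm([
  [[1,0,-0.5,0,0,0,0],[1,0,-0.5,0,0,0,0],[1,0,0,0,0,0,0]],
])

```text
clock: 15.15
eef_pos: [0.4935, 0.3849, 0.0782]
tool_rot: [-0.086, 3.139, 0.002]
ft_force: [-0.1, 5.8, -2.9]
gripper_width: 0.0159
```

Call:
move_arm([
  [[1,0,-0.5,0,0,0,0],[1,0,-0.5,0,0,0,0],[1,0,0,0,0,0,0]],
])

```text
clock: 15.45
eef_pos: [0.4936, 0.384, 0.0782]
tool_rot: [-0.086, 3.139, 0.003]
ft_force: [-0.4, 6.6, -2.4]
gripper_width: 0.0155
```

Call:
move_arm([
  [[1,0,-0.5,0,0,0,0],[1,0,0,0,0,0,0]],
])

```text
clock: 15.65
eef_pos: [0.4936, 0.3836, 0.0782]
tool_rot: [-0.086, 3.139, 0.003]
ft_force: [-0.5, 7.0, -2.8]
gripper_width: 0.0157
```

Call:
move_arm([
  [[1,0,-0.5,0,0,0,0],[1,0,0,0,0,0,0]],
])

```text
clock: 15.85
eef_pos: [0.4936, 0.3832, 0.0782]
tool_rot: [-0.086, 3.139, 0.003]
ft_force: [-0.5, 7.4, -3.5]
gripper_width: 0.0157
```

Call:
move_arm([
  [[1,0,-0.4,0,0,0,0],[1,0,0,0,0,0,0]],
])

```text
clock: 16.05
eef_pos: [0.4937, 0.3829, 0.0782]
tool_rot: [-0.086, 3.139, 0.003]
ft_force: [-1.3, 7.2, -3.0]
gripper_width: 0.016
```

Call:
move_arm([
  [[1,0,-0.4,0,0,0,0],[1,0,0,0,0,0,0]],
])

```text
clock: 16.25
eef_pos: [0.4937, 0.3826, 0.0782]
tool_rot: [-0.086, 3.139, 0.004]
ft_force: [-0.9, 6.9, -2.9]
gripper_width: 0.0159
```

Run:
```python
from h import *
to((493.2,383,78),.054)
```

```text
t 16.25 at [493.7 382.6  78.2] rot [-0.086  3.139  0.004] F [-0.87  6.86 -2.85] M [ 1.931  0.046 -0.064] gw 0.0159
shift [0.4 0.4 0.2] turn [0.002 0.001 0.001] axes x [-0.998 -0.055 -0.001] y [-0.055  0.998  0.002] j7 [-0.13  0.91 -0.92  1.67  0.84  1.    0.28]
```

Call:
move_arm([
  [[1,0,-0.4,0,0,0,0],[1,0,0,0,0,0,0]],
])

```text
clock: 16.45
eef_pos: [0.4937, 0.3825, 0.0783]
tool_rot: [-0.086, 3.139, 0.005]
ft_force: [-1.0, 7.9, -4.2]
gripper_width: 0.0154
```

Call:
move_arm([
  [[1,0,-0.3,0,0,0,0],[1,0,0,0,0,0,0]],
])

```text
clock: 16.65
eef_pos: [0.4937, 0.3825, 0.0784]
tool_rot: [-0.086, 3.139, 0.006]
ft_force: [-1.3, 8.0, -4.0]
gripper_width: 0.0159
```

Run:
```python
from h import *
to((493.2,383,78),.054)
```

```text
t 16.65 at [493.7 382.5  78.4] rot [-0.086  3.139  0.006] F [-1.35  7.99 -3.97] M [2.23  0.057 0.008] gw 0.0159
shift [0.4 0.6 0.4] turn [0.004 0.001 0.001] axes x [-0.998 -0.055 -0.001] y [-0.055  0.998  0.004] j7 [-0.13  0.91 -0.92  1.67  0.84  1.    0.28]
```

Call:
move_arm([
  [[1,0.8,0,0,0,0,0],[1,0.8,0,0,0,0,0],[1,0.8,0,0,0,0,0],[1,0,0,0,0,0,0]],
])

```text
clock: 17.05
eef_pos: [0.4925, 0.3824, 0.0789]
tool_rot: [-0.086, 3.137, 0.006]
ft_force: [1.6, 7.3, -2.5]
gripper_width: 0.0156
```

Call:
move_arm([
  [[1,0.8,0,0,0,0,0],[1,0.8,0,0,0,0,0],[1,0,0,0,0,0,0]],
])

```text
clock: 17.35
eef_pos: [0.4911, 0.3823, 0.079]
tool_rot: [-0.086, 3.137, 0.006]
ft_force: [1.4, 7.9, -1.8]
gripper_width: 0.0158
```

Run:
```python
from h import *
to((493.2,383,78),.054)
```

```text
t 17.35 at [491.1 382.3  79. ] rot [-0.086  3.137  0.006] F [ 1.37  7.86 -1.84] M [ 2.151 -0.615  0.034] gw 0.0158
shift [-2.1  0.6  1. ] turn [0.004 0.004 0.001] axes x [-0.999 -0.054 -0.004] y [-0.054  0.999  0.004] j7 [-0.13  0.9  -0.92  1.68  0.84  1.    0.27]
```

Call:
move_arm([
  [[1,0.7,0,0.3,0,0,0],[1,0.7,0,0.3,0,0,0],[1,0,0,0,0,0,0]],
])

```text
clock: 17.65
eef_pos: [0.4906, 0.3823, 0.0788]
tool_rot: [-0.085, 3.135, 0.007]
ft_force: [3.9, 7.1, 0.4]
gripper_width: 0.0155
```

Call:
move_arm([
  [[1,0.7,0,0,0,0,0],[1,0.7,0,0,0,0,0],[1,0,0,0,0,0,0]],
])

```text
clock: 17.95
eef_pos: [0.4892, 0.3823, 0.0789]
tool_rot: [-0.085, 3.135, 0.007]
ft_force: [2.7, 6.8, 0.9]
gripper_width: 0.016
```

Call:
move_arm([
  [[1,0.7,0,0,0,0,0],[1,0.7,0,0,0,0,0],[1,0,0,0,0,0,0]],
])

```text
clock: 18.25
eef_pos: [0.4878, 0.3822, 0.0789]
tool_rot: [-0.085, 3.135, 0.007]
ft_force: [3.4, 6.9, -0.4]
gripper_width: 0.0157
```

Run:
```python
from h import *
to((493.2,383,78),.054)
snap('wrist','w3')
a=cv2.imread('pics/w3.png'); cv2.imwrite('pics/w3b.png',cv2.resize(a[90:230,165:350],None,fx=4,fy=4,interpolation=cv2.INTER_CUBIC))
```

```text
t 18.25 at [487.8 382.2  78.9] rot [-0.085  3.135  0.007] F [ 3.38  6.9  -0.44] M [ 2.004 -0.943  0.07 ] gw 0.0157
shift [-5.4  0.5  0.9] turn [0.004 0.005 0.   ] axes x [-0.999 -0.054 -0.005] y [-0.054  0.999  0.004] j7 [-0.13  0.9  -0.92  1.69  0.84  0.99  0.27]
```

View pics/w3b.png

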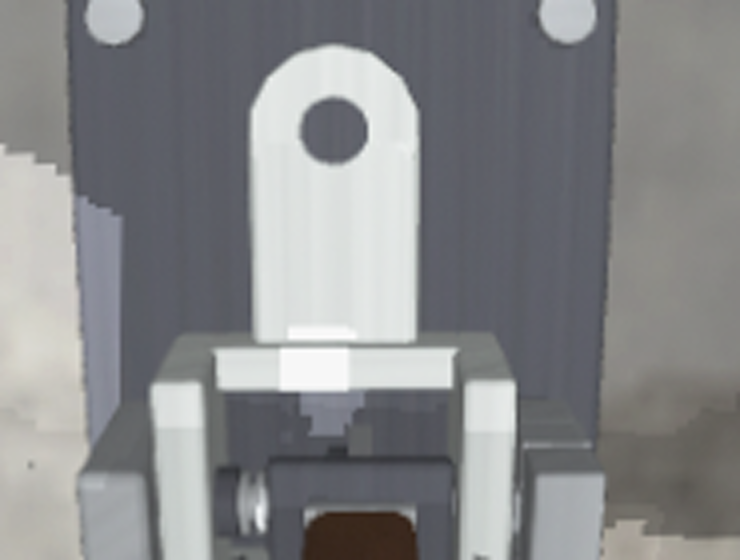

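Call:
move_arm([
  [[1,1,0,0,0,0,0],[1,1,0,0,0,0,0],[1,1,0,0,0,0,0],[1,0,0,0,0,0,0]],
])

```text
clock: 18.7
eef_pos: [0.4847, 0.382, 0.0788]
tool_rot: [-0.085, 3.135, 0.007]
ft_force: [2.6, 8.1, 0.4]
gripper_width: 0.0156
```

Call:
move_arm([
  [[1,1,0,0,0,0,0],[1,1,0,0,0,0,0],[1,1,0,0,0,0,0],[1,1,0,0,0,0,0],[1,0,0,0,0,0,0]],
])

```text
clock: 19.2
eef_pos: [0.4807, 0.3818, 0.0788]
tool_rot: [-0.085, 3.135, 0.007]
ft_force: [2.8, 7.3, 0.7]
gripper_width: 0.0156
```

Run:
```python
from h import *
to((493.2,383,78),.054)
```

```text
t 19.2 at [480.7 381.8  78.8] rot [-0.085  3.135  0.007] F [2.78 7.25 0.69] M [ 1.999 -0.811  0.105] gw 0.0156
shift [-12.5   0.5   0.9] turn [0.004 0.005 0.   ] axes x [-0.999 -0.054 -0.005] y [-0.054  0.999  0.004] j7 [-0.13  0.89 -0.92  1.71  0.84  0.98  0.25]
```

Call:
move_arm([
  [[1,0.4,0,0,0,0,0],[1,0,1,0,0,0,0],[1,0,1,0,0,0,0],[1,0,1,0,0,0,0],[1,0,1,0,0,0,0],[1,0,1,0,0,0,0],[1,0,0,0,0,0,0]],
])

```text
clock: 19.9
eef_pos: [0.48, 0.3836, 0.0775]
tool_rot: [-0.083, 3.137, -0.003]
ft_force: [4.8, 2.3, 0.6]
gripper_width: 0.0156
```

Run:
```python
from h import *
to((493.2,391,78),.054)
```

```text
t 19.9 at [480.  383.6  77.5] rot [-8.300e-02  3.137e+00 -3.000e-03] F [4.85 2.31 0.62] M [ 0.404 -1.511 -0.017] gw 0.0156
shift [-13.6   6.7  -0.5] turn [-0.002  0.003 -0.001] axes x [-0.999 -0.053 -0.003] y [-0.053  0.999 -0.002] j7 [-0.14  0.9  -0.92  1.7   0.84  0.99  0.25]
```

Call:
move_arm([
  [[1,0,1,0,0,0,0],[1,0,1,0,0,0,0],[1,0,1,0,0,0,0],[1,0,1,0,0,0,0],[1,0,1,0,0,0,0],[1,0,1,0,0,0,0],[1,0,0,0,0,0,0]],
])

```text
clock: 20.6
eef_pos: [0.4796, 0.388, 0.0766]
tool_rot: [-0.082, 3.138, -0.008]
ft_force: [5.7, -0.9, -1.9]
gripper_width: 0.0155
```

Run:
```python
from h import *
to((480,391,78),.054)
```

```text
t 20.6 at [479.6 388.   76.6] rot [-0.082  3.138 -0.008] F [ 5.66 -0.9  -1.89] M [-0.132 -1.554  0.02 ] gw 0.0155
shift [-0.6  3.  -1.4] turn [-0.005  0.002 -0.002] axes x [-0.999 -0.052 -0.002] y [-0.052  0.999 -0.005] j7 [-0.15  0.9  -0.92  1.69  0.84  1.    0.24]
```

Call:
move_arm([
  [[1,0,1,-0.5,0,0,0],[1,0,1,-0.5,0,0,0],[1,0,0,0,0.004,0,0],[1,0,0,0,0,0,0]],
])

```text
clock: 21.0
eef_pos: [0.4793, 0.39, 0.0776]
tool_rot: [-0.082, 3.138, -0.014]
ft_force: [4.9, -0.4, -1.0]
gripper_width: 0.0157
```

Run:
```python
from h import *
to((480,391,78),.054)
```

```text
t 21.0 at [479.3 390.   77.6] rot [-0.082  3.138 -0.014] F [ 4.92 -0.35 -0.96] M [-0.118 -1.445  0.003] gw 0.0157
shift [-0.8  0.9 -0.4] turn [-0.009  0.002 -0.001] axes x [-0.999 -0.052 -0.002] y [-0.052  0.999 -0.009] j7 [-0.15  0.9  -0.92  1.69  0.84  1.    0.24]
```

Call:
move_arm([
  [[1,0,1,0,-0.009,0,0],[1,1,0.5,0,0,0,0],[1,1,0,0,0,0,0],[1,1,0,0,0,0,0],[1,0,0,0,0,0,0]],
])

```text
clock: 21.5
eef_pos: [0.4755, 0.3922, 0.0778]
tool_rot: [-0.083, 3.139, 0.003]
ft_force: [4.9, -1.0, -1.5]
gripper_width: 0.0161
```

Run:
```python
from h import *
to((480,391,78),.054)
```

```text
t 21.5 at [475.5 392.2  77.8] rot [-8.300e-02  3.139e+00  3.000e-03] F [ 4.89 -0.98 -1.48] M [-0.157 -1.448 -0.09 ] gw 0.0161
shift [-4.5 -1.5 -0.2] turn [ 0.002  0.002 -0.001] axes x [-0.999 -0.053 -0.002] y [-0.053  0.999  0.002] j7 [-0.15  0.9  -0.92  1.7   0.84  0.99  0.24]
```

Call:
move_arm([
  [[1,1.5,0,0,0,0,0],[1,1.5,0,0,0,0,0],[1,1.5,0,0,0,0,0],[1,1.5,0,0,0,0,0],[1,0,0,0,0,0,0]],
])

```text
clock: 22.0
eef_pos: [0.4673, 0.3934, 0.078]
tool_rot: [0.087, -3.139, -0.006]
ft_force: [-0.1, 0.3, -1.5]
gripper_width: 0.0161
```

Call:
move_arm([
  [[1,1.5,0,0,0,0,0],[1,1.5,0,0,0,0,0],[1,1.5,0,0,0,0,0],[1,1.5,0,0,0,0,0],[1,0,0,0,0,0,0]],
])

```text
clock: 22.5
eef_pos: [0.4623, 0.3935, 0.0784]
tool_rot: [-0.086, 3.14, 0.007]
ft_force: [-0.4, 0.4, -1.5]
gripper_width: 0.0157
```

Run:
```python
from h import *
to((480,391,78),.054)
```

```text
t 22.5 at [462.3 393.5  78.4] rot [-0.086  3.14   0.007] F [-0.44  0.39 -1.5 ] M [ 0.051 -0.238 -0.023] gw 0.0157
shift [-17.6  -3.4   0.4] turn [0.005 0.001 0.001] axes x [-0.999 -0.055 -0.001] y [-0.055  0.999  0.005] j7 [-0.16  0.89 -0.93  1.72  0.84  0.98  0.22]
```

Call:
move_arm([
  [[1,1,-1,0,0.004,0,0],[1,2,-1,0,0,0,0],[1,2,0,0,0,0,0],[1,2,0,0,0,0,0],[1,2,0,0,0,0,0],[1,2,0,0,0,0,0],[1,2,0,0,0,0,0],[1,2,0,0,0,0,0]],
])

```text
clock: 23.3
eef_pos: [0.4475, 0.3906, 0.0783]
tool_rot: [-0.085, 3.14, 0.001]
ft_force: [1.3, -0.1, -1.5]
gripper_width: 0.0158
```

Call:
move_arm([
  [[1,2,0,0,0,0,0],[1,2,0,0,0,0,0],[1,2,0,0,0,0,0],[1,2,0,0,0,0,0],[1,2,0,0,0,0,0],[1,2,0,0,0,0,0],[1,2,0,0,0,0,0],[1,0,0,0,0,0,0]],
])

```text
clock: 24.1
eef_pos: [0.4333, 0.3898, 0.0783]
tool_rot: [-0.086, 3.14, 0.001]
ft_force: [0.7, 0.1, -0.3]
gripper_width: 0.0155
```

Run:
```python
from h import *
to((433,390,78),.054)
snap('wrist','w4')
a=cv2.imread('pics/w4.png'); cv2.imwrite('pics/w4b.png',cv2.resize(a[60:260,120:400],None,fx=2.5,fy=2.5,interpolation=cv2.INTER_CUBIC))
```

```text
t 24.1 at [433.3 389.8  78.3] rot [-8.60e-02  3.14e+00  1.00e-03] F [ 0.7   0.15 -0.25] M [ 0.071 -0.164  0.018] gw 0.0155
shift [0.3 0.2 0.3] turn [0.001 0.001 0.001] axes x [-0.999 -0.055 -0.001] y [-0.055  0.999  0.001] j7 [-0.17  0.86 -0.93  1.78  0.84  0.95  0.16]
```

View pics/w4b.png

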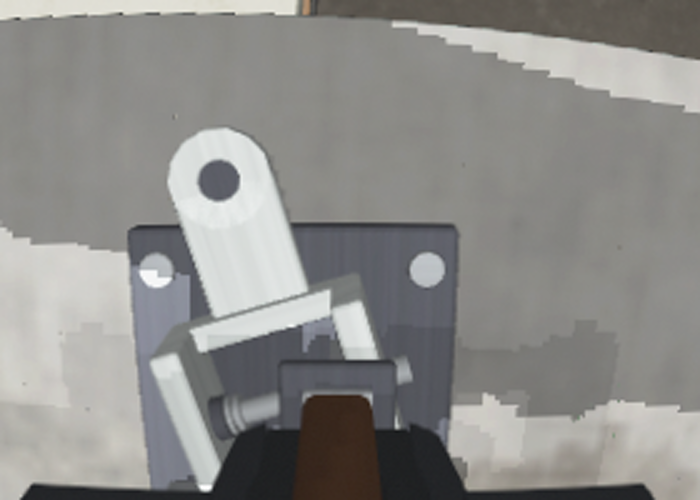

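Call:
move_arm([
  [[1,-1.3,0,0,0,0,0],[1,0,0,-2,0,0,0],[1,0,0,-4,0,0,0],[1,0,0,-6,0,0,0],[1,0,0,-10,0,0,0],[1,0,0,-25,0,0,0],[1,0,0,-25,0,0,0],[1,0,0,0,0,0,0]],
])

```text
clock: 24.95
eef_pos: [0.436, 0.3919, 0.1542]
tool_rot: [-0.085, 3.135, 0.008]
ft_force: [0.6, 0.5, -0.9]
gripper_width: 0.0156
```

Run:
```python
from h import *
to((456.2,186.6,150),.258)
```

```text
t 24.95 at [436.  391.9 154.2] rot [-0.085  3.135  0.008] F [ 0.61  0.5  -0.88] M [ 0.114 -0.137  0.004] gw 0.0156
shift [  -9.  -206.1    3.2] turn [ 0.004  0.006 -0.204] axes x [-0.999 -0.054 -0.005] y [-0.054  0.999  0.005] j7 [-0.11  0.77 -1.01  1.75  0.75  1.06  0.23]
```

Back to over the holder.

Call:
move_arm([
  [[1,-2,-33,0,0.002,0.003,0],[1,-2,-35,0,0.002,0.003,0],[1,-2,-35,0,0,0,0],[1,-1,-35,0,0,0,0],[1,-1,-35,0,0,0,0],[1,-1,-33,0,0,0,0],[1,0,0,0,0,0,-0.1],[1,0,0,0,0,0,-0.1]],
])

```text
clock: 25.75
eef_pos: [0.4553, 0.1829, 0.1504]
tool_rot: [0.4, -3.11, 0.006]
ft_force: [0.2, -0.4, -0.8]
gripper_width: 0.0157
```

Call:
move_arm([
  [[1,0,0,0,0,0,0],[1,0,0,0,0,0,0]],
])

```text
clock: 25.95
eef_pos: [0.4549, 0.1847, 0.1506]
tool_rot: [0.394, -3.111, 0.004]
ft_force: [0.5, 0.0, -1.1]
gripper_width: 0.0158
```

Run:
```python
from h import *
to((456.2,186.6,120),.258)
im,d=snap('top','top5'); W=world('top',d)*1000
a=cv2.imread('pics/top5.png'); cv2.imwrite('pics/top5b.png',cv2.resize(a[190:310,150:320],None,fx=4.5,fy=4.5,interpolation=cv2.INTER_CUBIC))
```

```text
t 25.95 at [454.9 184.7 150.6] rot [ 0.394 -3.111  0.004] F [ 0.47  0.03 -1.07] M [ 0.107 -0.167  0.002] gw 0.0158
shift [-1.9  1.6 30.6] turn [-0.002 -0.006 -0.006] axes x [-0.968 -0.249  0.006] y [-0.249  0.968 -0.002] j7 [ 0.36  0.69 -1.12  1.98  0.75  0.98  0.69]
```

View pics/top5b.png

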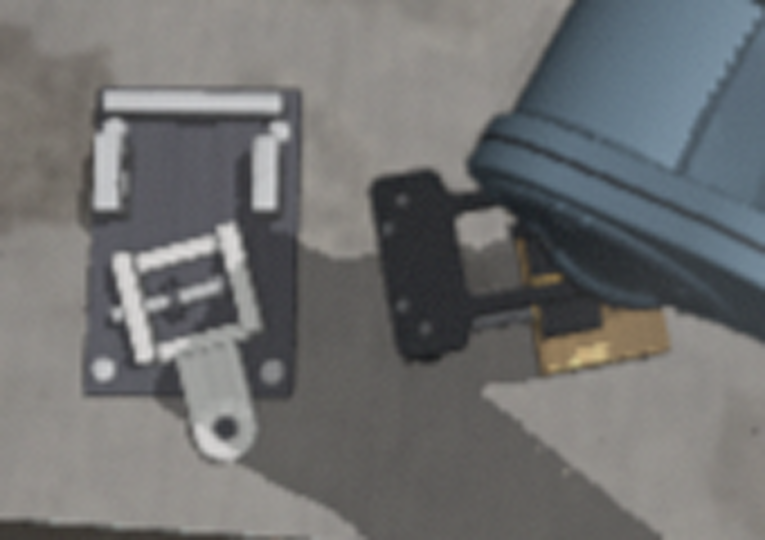

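Call:
move_arm([
  [[1,-1.8,1.6,0,-0.002,-0.005,-0.006],[1,0,0,10,0,0,0],[1,0,0,10,0,0,0],[1,0,0,0,0,0,0],[1,0,0,0,0,0,0]],
])

```text
clock: 26.5
eef_pos: [0.4561, 0.1867, 0.1303]
tool_rot: [0.408, -3.113, 0.0]
ft_force: [-0.6, -0.6, -1.0]
gripper_width: 0.0156
```

Run:
```python
from h import *
to((456.2,186.6,66.6),.258)
p=arm.camera_params('top'); T=np.linalg.inv(p['camera_from_world'])
def pt(x,y,z):
    u=(x+.5)/4.5-.5+150; v=(y+.5)/4.5-.5+190
    r=T[:3,:3]@np.array([(u-p['cx'])/p['fx'],-(v-p['cy'])/p['fy'],-1]); o=T[:3,3]; w=1000*(o+r*(z/1000-o[2])/r[2])-[494,379,0]
    c,s=np.cos(.054),np.sin(.054); return np.round([w[0]*c+w[1]*s,-w[0]*s+w[1]*c],1)
print(pt(185,293,30),'ears',[pt(*q,42) for q in((122,257),(144,357),(230,230),(252,328))])
```

```text
t 26.5 at [456.1 186.7 130.3] rot [ 0.408 -3.113  0.   ] F [-0.58 -0.62 -1.02] M [ 0.06  -0.16  -0.014] gw 0.0156
shift [-0.2 -0.1 63.7] turn [-0.    -0.002  0.002] axes x [-0.966 -0.257  0.002] y [-0.257  0.966 -0.   ] j7 [ 0.34  0.71 -1.09  1.99  0.79  0.95  0.67]
[-53.4   0.1] ears [array([-38.2,  28.7]), array([-84.5,  16.3]), array([-24.8, -21.3]), array([-70.4, -33.2])]
```

Call:
move_arm([
  [[1,0,0,10,0,0,0],[1,0,0,15,0,0,0],[1,0,0,5,0,0,0],[1,0,0,5,0,0,0],[1,0,0,5,0,0,0],[1,0,0,0,0,0,0]],
])

```text
clock: 27.1
eef_pos: [0.4562, 0.1866, 0.0902]
tool_rot: [0.408, -3.114, 0.001]
ft_force: [-0.0, 0.7, -1.4]
gripper_width: 0.0157
```

Call:
move_arm([
  [[1,0,0,5,0,0,0],[1,0,0,5,0,0,0],[1,0,0,5,0,0,0],[1,0,0,4,0,0,0],[1,0,0,2,0,0,0],[1,0,0,0,0,0,0]],
])

```text
clock: 27.7
eef_pos: [0.4563, 0.1866, 0.0695]
tool_rot: [0.408, -3.114, 0.0]
ft_force: [-0.6, -0.3, -1.3]
gripper_width: 0.0153
```

Run:
```python
from h import *
to((456.2,186.6,66.6),.258)
```

```text
t 27.7 at [456.3 186.6  69.5] rot [ 0.408 -3.114  0.   ] F [-0.65 -0.31 -1.28] M [ 0.076 -0.134 -0.027] gw 0.0153
shift [0.1 0.  2.9] turn [-0.    -0.001  0.002] axes x [-0.966 -0.257  0.001] y [-0.257  0.966 -0.   ] j7 [ 0.27  0.8  -0.99  2.01  0.91  0.86  0.58]
```

Call:
move_arm([
  [[1,0,0,1,0,0,0],[1,0,0,1,0,0,0],[1,0,0,0.6,0,0,0],[1,0,0,0,0,0,0]],
])

```text
clock: 28.1
eef_pos: [0.4565, 0.1866, 0.0671]
tool_rot: [0.408, -3.115, 0.0]
ft_force: [0.0, -1.1, 0.0]
gripper_width: 0.0152
```

Call:
move_arm([
  [[1,0,0,0.5,0,0,0],[1,0,0,0.5,0,0,0],[1,0,0,0,0,0,0]],
])

```text
clock: 28.4
eef_pos: [0.4565, 0.1867, 0.0665]
tool_rot: [0.408, -3.115, 0.001]
ft_force: [-1.1, -2.0, 4.0]
gripper_width: 0.0155
```

Seated at 66.5 mm (same height as at the grasp). Open, then rise.

Call:
move_arm([
  [[0,0,0,0,0,0,0],[0,0,0,0,0,0,0],[0,0,0,0,0,0,0],[0,0,0,0,0,0,0],[0,0,0,0,0,0,0],[0,0,0,0,0,0,0],[0,0,0,0,0,0,0],[0,0,0,0,0,0,0]],
])

```text
clock: 29.2
eef_pos: [0.4564, 0.1867, 0.0661]
tool_rot: [0.408, -3.115, 0.0]
ft_force: [0.4, -0.6, -0.1]
gripper_width: 0.0776
```

Call:
move_arm([
  [[0,0,0,-10,0,0,0],[0,0,0,-20,0,0,0],[0,0,0,-30,0,0,0],[0,0,0,-30,0,0,0],[0,0,0,-30,0,0,0],[0,0,-40,0,0,0,0],[0,0,-40,0,0,0,0],[0,0,-40,0,0,0,0]],
])

```text
clock: 30.0
eef_pos: [0.4877, 0.0695, 0.1872]
tool_rot: [-0.409, 3.114, -0.001]
ft_force: [0.6, 0.1, 0.9]
gripper_width: 0.088
```

Call:
move_arm([
  [[0,0,-40,0,0,0,0],[0,0,-40,0,0,0,0],[0,0,-40,0,0,0,0],[0,0,-30,0,0,0,0],[0,0,0,0,0,0,0],[0,0,0,0,0,0,0]],
])

```text
clock: 30.6
eef_pos: [0.5259, -0.0742, 0.1866]
tool_rot: [0.406, -3.115, -0.001]
ft_force: [-0.1, 0.9, 1.6]
gripper_width: 0.0882
```

Run:
```python
from h import *
to((456.2,186.6,66.6),.258)
im,d=snap('top','top6'); W=world('top',d)*1000; z=W[...,2]
m=np.zeros(z.shape,bool); m[230:279,259:304]=True; m&=(z>85)&(z<140)
print('handle',m.sum(),cv2.minAreaRect(W[m][:,:2].astype(np.float32)),np.percentile(z[m],[10,50,90]))
a=cv2.imread('pics/top6.png'); cv2.imwrite('pics/top6b.png',cv2.resize(a[100:330,140:400],None,fx=2.5,fy=2.5,interpolation=cv2.INTER_CUBIC))
```

```text
t 30.6 at [525.9 -74.2 186.6] rot [ 4.060e-01 -3.115e+00 -1.000e-03] F [-0.12  0.91  1.56] M [ 0.06  -0.133  0.014] gw 0.0882
shift [  0.5 269.9 120.1] turn [ 0.    -0.     0.001] axes x [-0.967 -0.256  0.   ] y [-0.256  0.967  0.   ] j7 [ 0.88  0.7  -1.16  1.85  0.73  1.09  1.27]
handle 126 ((457.0281677246094, 186.2899627685547), (24.387250900268555, 16.245193481445312), 14.717037200927734) [105.94480062 119.20759713 121.9608316 ]
```

View pics/top6b.png

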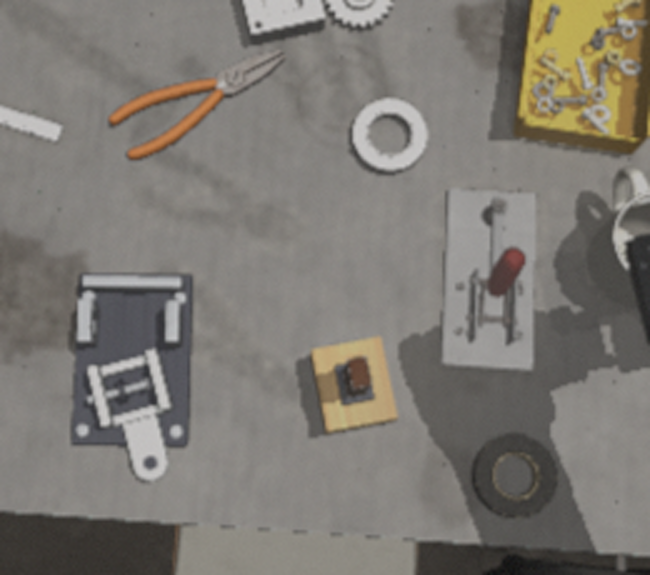

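```bash
python3 -c "
from rig import arm; print(arm.job_done()); o=arm.get_obs(); print(o['clock'],o['ft_force'])"
```

```text
the job is handed in; nothing more can be done
None
the job is handed in; nothing more can be done
```

I freed the link and drew it out from between the lugs. The tool is back in its holder, and I handed the job in at about 31 s of the 72 s allowed. No verdict was reported.

- **Pressing the bar:** I pressed the collar to its hard stop. The wrist force readings stayed below about 9 N against the 14 N limit.
- **Drawing the link:** once the tip was past its hole I eased off the side load, then pulled the link out with the fork.
- **Link position:** the top camera put its origin at about (-54, 0) mm in clevis axes, within the limits. It lies flat to the eye, but I did not measure its tilt.
- **Link yaw:** the link turned about 0.27 rad in the last part of the pull. That is not judged, and its rear corner is about 5 mm or more clear of the lugs by my measurement.
- **Tool:** in the last picture the handle is within 1 mm of where it started, with its top at 119–120 mm. It touched down at the same height as when I gripped it.
- **Robot and bystanders:** the gripper is open and clear. The ring, pliers and tape look undisturbed in the last picture; I did not measure them.

No check failed. Twice the arm needed extra steps: the first half turn went the wrong way and was reversed, and easing off sideways moved only about 6 mm of the 11 mm commanded until I commanded more.

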